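# Pack and wedge a plaster mould in its clamp, and hold the wedge

## Robot

A 6-joint arm with a two-finger parallel gripper is mounted at the origin on the work surface. World frame = base frame: x ahead of the robot, y to its left, z up, the work surface at z = 0. Lengths are in m, angles in degrees, forces in N, time in s.
With the tool pointing down it reaches from about 0.375 to 0.9 m from the base axis. Payload 3.1 kg.
Tool frame: the origin (TCP) lies at the very end of the fingers, on their centre line; the grasp point (between the pads) lies 19 mm behind it; z points along the fingers, y is the line along which they close (so a half turn about z gives the same grasp; the last joint's range is limited). The gripper opens to 87 mm and grips with 3 to 60 N. Pads are 19 mm wide; open, the fingers measure 117 mm over their backs; the gripper's body (75 mm by 190 mm) begins 51 mm behind the grasp point.
Start: joints at [62.768, 30.224, 82.088, -0, 67.689, -10.227], TCP at [0.183, 0.598, 0.223] pointing down, gripper open.
Joint ranges: [-176.69, 176.69], [-43.24, 126.21], [12.49, 139.97], [-82, 262], [0, 151.66], [-163.58, 163.58]. Speed limits (degrees/s): [159.86, 159.86, 180, 180, 180, 180].

## Interface

Orientations are given as a 3x3 rotation matrix whose columns are the frame's x, y, z axes.
In Python, from rig import readout, cams, bot gives the robot as it stands.
- The arm moves only by the shell command python3 -m inch 'ROWS'. ROWS is JSON, a list of rows, each a list of 5 numbers: the shift along the world's x, y, z in cm, then the turn about the world's z in degrees, then the finger opening in cm, from 0 to 8.7. In form: [[dx, dy, dz, twist, fingers], ...]. A call has 1 to 10 rows; each row is the pose to reach, as a shift and turn from the pose commanded when the call began; what a row does not reach only later rows make up. A row lasts 1/12 s, in which the tool goes at most 41.7 mm and 7.16 degrees, less where a joint would pass 70% of its speed; a pose out of reach is approached as far as the arm can. A call with a gripper value outside its range is refused whole. The fingers move at their own pace and stop on an object; the grip force is fixed at half the most. Time passes only in rows, so rows that repeat a pose let the fingers close. It gives the time, the measured TCP pose, the force, the opening and the grip force at its end, in the units of the state.
- readout.read_state(): the state, without advancing time (a new reading comes with each control period).
- cams.capture(name): name is "scene" or "side" or "wrist"; returns a dict with "image" (400x640x3 uint8, blue, green, red), "intrinsics" (3x3 intrinsics, pixels), "xyz" and "rotation" of the camera in the world; the wrist camera has in their place "tool_from_camera" (4x4, takes a point from camera to tool coordinates, whose origin is the TCP and whose axes are the flange's). Camera axes: x right, y down, z forward; pixel columns grow to the right and rows downward; lengths in m; the calibration is good to about 2 mm. The wrist camera is an equidistant fisheye: a pixel r from the principal point sees the ray r / f radians off the axis. A picture is of the moment at which its call begins: read the wrist's pose just before it. There is no depth.
- bot.hand_in(): hands the job in; it is judged then, once.
The state is a dict: "time_s": time; "joint_positions": joint angles; "qvel": joint speeds; "tau": joint torques, N m; "position": TCP position; "tcp_rot": TCP orientation; "force": force on the tool from outside, world axes, zero at the start; "moment": the same for the moment, N m; "opening": opening from 0.0 (shut) to 1.0 (fully open); "grasp_force": force on a finger pad.
Only numpy, scipy, OpenCV 4.12 (cv2) and the standard library are available. Lean on these libraries where they do the work, as an engineer would, in place of code of your own. Each camera call takes 0.05 s, during which the arm holds its last target. There are 200 camera calls.

## Task

The two-part plaster doll mould lies in the wedge clamp with an open gap between it and the steel crossbar. Lay packing boards from the pile on top of the mould, flat, one on another and squarely under the bar so that both ends stick out, until what is left of the gap suits the wedge; then slide the wedge in on top of them, thin end first from the robot's side, until you feel it jam firmly under the bar with its tip showing beyond the bar, without crushing the plaster or shifting the mould. Finish while still holding the wedge pushed in tight (do not let go), with the boards you do not need left lying on the bench and the tumbler, dish and jar undisturbed.

Things in the scene. Friction and masses are not known exactly. Their poses are not given: they have to be found in the camera images.
- bed: base of the wedge clamp, fixed: plywood 225 x 215 x 15 mm, with two steel collars (34 mm across, 40 mm tall) at y = +-78 mm and a wooden fence (100 mm wide, 25 mm tall above the board) from x = 67 mm, behind the mould. Origin on the bench under the middle of the crossbar; x points away from the robot, the way boards and wedge go in; y along the crossbar; z up
- yoke: the clamp's steel yoke, fixed: a crossbar 30 (x) x 190 (y) x 25 mm (z) on two columns (18 mm across, y = +-78 mm) that stand in the collars. Origin at the middle of the crossbar's underside; axes as the bed's. Its height differs each time: the gap from the mould's top to its underside is 30 to 44 mm
- mould_bottom: lower half of the mould, loose: a plaster block 130 (x) x 100 (y) x 30 mm, about 0.45 kg, lying on the bed under the crossbar, just short of the fence. Origin at the middle of its underside
- mould_top: upper half of the mould, a like plaster block 130 x 100 x 30 mm, lying on the lower half. Origin at the middle of its underside, so that the mould's top is 30 mm above it
- board0_mid (a point): lowest packing board in the pile of four: wooden, 140 (x) x 50 (y) x 10 mm, about 55 g, loose, lying flat. This point is its centre, half-way up; x along its length, y across, z up
- board1_mid (a point): second packing board in the pile of four: wooden, 140 (x) x 50 (y) x 10 mm, about 55 g, loose, lying flat. This point is its centre, half-way up; x along its length, y across, z up
- board2_mid (a point): third packing board in the pile of four: wooden, 140 (x) x 50 (y) x 10 mm, about 55 g, loose, lying flat. This point is its centre, half-way up; x along its length, y across, z up
- board3_mid (a point): topmost packing board in the pile of four: wooden, 140 (x) x 50 (y) x 10 mm, about 55 g, loose, lying flat. This point is its centre, half-way up; x along its length, y across, z up
- wedge_grip (a point): middle of the wooden wedge's thick butt end, half-way up, 14.5 mm from its back face. Wedge: loose, 100 g, 170 mm long (x), 50 mm wide (y), lying on its flat underside; the last 29 mm at the back are 27.5 mm thick, from there the top slopes straight down over 141 mm to the 4 mm thick tip (1 in 6). x points to the tip, z up
- wedge_tip (a point): middle of the lower edge of the wedge's thin end, 155.5 mm ahead (+x) of wedge_grip and 13.75 mm below it; same axes
- wedge: the whole wedge; origin on its underside, mid-length (85 mm behind the tip); same axes
- mat: scrap of cutting mat under the pile of boards, 190 x 100 x 3 mm, fixed; origin at the middle of its underside. Pile and wedge lie on opposite sides of the clamp, either way round
- tumbler: dark travel tumbler, 75 mm across, 180 mm tall, standing beyond the work; not to be disturbed. Origin under its middle
- dish: small glass dish, 76 mm across, 26 mm tall; not to be disturbed. Origin under its middle
- jar: small closed pigment jar, 50 mm across, 60 mm tall; not to be disturbed. Origin under its middle
Mind the look-alikes: they are no part of the job. What is shaped like the part that bears board2_mid but pink is not meant.

How it is judged (in metres and radians):
At the end, for the whole second after the job is handed in: Fingers still on the wedge, which lies flat and square (within 7 and 11 deg), tip past the bar, bearing over 3 N on the bar and over 7 N between the mould halves. Each board is flat and square under the bar (25 mm), both ends out, or on the bench. Mould halves within 6 mm, moved under 15 mm (contact force between wedge and yoke above 3 N and contact force between the fingers and wedge above 1 N and contact force between mould_top and mould_bottom above 7 N and x of wedge_tip in the frame of yoke above 0.017 m and y of wedge_tip in the frame of yoke between -0.03 and 0.03 m and angle between the x axis of wedge_tip and the x axis of yoke, either way round below 0.2 rad and angle between wedge_tip's own z axis and vertical below 0.12 rad and height (world z) of wedge_tip above 0.078 m and linear speed of wedge below 0.02 m/s and (height (world z) of board0_mid below 0.065 m or (x of board0_mid in the frame of yoke between -0.052 and 0.052 m and y of board0_mid in the frame of yoke between -0.025 and 0.025 m and angle between the x axis of board0_mid and the x axis of yoke, either way round below 0.2 rad and angle between board0_mid's own z axis and vertical below 0.1 rad)) and (height (world z) of board1_mid below 0.065 m or (x of board1_mid in the frame of yoke between -0.052 and 0.052 m and y of board1_mid in the frame of yoke between -0.025 and 0.025 m and angle between the x axis of board1_mid and the x axis of yoke, either way round below 0.2 rad and angle between board1_mid's own z axis and vertical below 0.1 rad)) and (height (world z) of board2_mid below 0.065 m or (x of board2_mid in the frame of yoke between -0.052 and 0.052 m and y of board2_mid in the frame of yoke between -0.025 and 0.025 m and angle between the x axis of board2_mid and the x axis of yoke, either way round below 0.2 rad and angle between board2_mid's own z axis and vertical below 0.1 rad)) and (height (world z) of board3_mid below 0.065 m or (x of board3_mid in the frame of yoke between -0.052 and 0.052 m and y of board3_mid in the frame of yoke between -0.025 and 0.025 m and angle between the x axis of board3_mid and the x axis of yoke, either way round below 0.2 rad and angle between board3_mid's own z axis and vertical below 0.1 rad)) and horizontal distance between mould_top and mould_bottom below 0.006 m and distance of each of mould_bottom, mould_top from where it was at the start of the episode below 0.015 m); the arm keeps its last pose, push and grip.
It fails at once if the plaster is crushed: the wedge bears on the crossbar with more than 60 N (contact force between wedge and yoke above 60 N).
It fails at once if the tumbler, the dish or the jar is moved more than 30 mm (distance of any of tumbler, dish, jar from where it was at the start of the episode above 0.03 m).
It also fails if it takes over 72 s, if anything falls off the work surface, if the arm or the gripper's body presses on something with over 40 N, if the wrist force passes 120 N, or if a joint passes its speed limit or range.

## Working session

There is one attempt and no reset: what is moved stays moved. The work goes in short steps, Python scripts to look and compute and a shell command to move; the robot and the scene stay as the last step left them, time stands still between calls to the robot, and variables do not carry over. Pictures are saved under pics/ and viewed, at most 12 in all, crops included, and the job is handed in when it is done.

```bash
mkdir -p pics; ls
python3 - <<'E'
from rig import readout,cams,bot
import cv2,numpy as np,pickle
s=readout.read_state();print(s['position'],s['tcp_rot'],s['force'],s['opening'],s['time_s'])
D={}
for n in['scene','side','wrist']:
    c=cams.capture(n);D[n]=c;cv2.imwrite(f'pics/{n}0.png',c['image'])
    print(n,{k:np.round(v,3).tolist() for k,v in c.items() if k!='image'})
pickle.dump((s,D),open('d0.pkl','wb'))
E
```

```text
pics
[0.1824169  0.59701401 0.22157967] [[-9.56281260e-01  2.92446920e-01 -9.75474087e-04]
 [ 2.92448316e-01  9.56279371e-01 -1.93567167e-03]
 [ 3.66744531e-04 -2.13632229e-03 -9.99997651e-01]] [-0.55223973 -0.6989802   0.24013841] 1.0021229315661095 0.0
scene {'intrinsics': [[469.049, 0.0, 319.89], [0.0, 469.049, 201.57], [0.0, 0.0, 1.0]], 'xyz': [1.48, 0.205, 0.785], 'rotation': [[-0.242, 0.568, -0.787], [0.97, 0.152, -0.189], [0.013, -0.809, -0.588]]}
side {'intrinsics': [[485.348, 0.0, 317.695], [0.0, 485.348, 198.273], [0.0, 0.0, 1.0]], 'xyz': [0.369, -1.2, 0.822], 'rotation': [[0.987, -0.101, 0.121], [-0.156, -0.508, 0.847], [-0.023, -0.855, -0.518]]}
wrist {'intrinsics': [[309.707, 0.0, 319.032], [0.0, 309.707, 200.328], [0.0, 0.0, 1.0]], 'tool_from_camera': [[-0.001, -0.966, -0.259, 0.072], [1.0, -0.001, -0.0, 0.0], [-0.0, -0.259, 0.966, -0.163], [0.0, 0.0, 0.0, 1.0]]}
```

View pics/scene0.png

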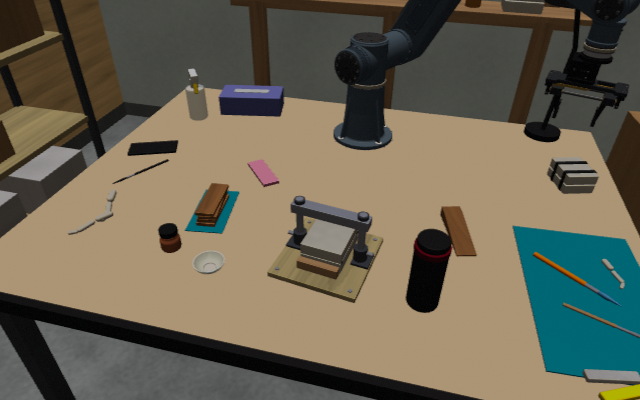

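View pics/side0.png

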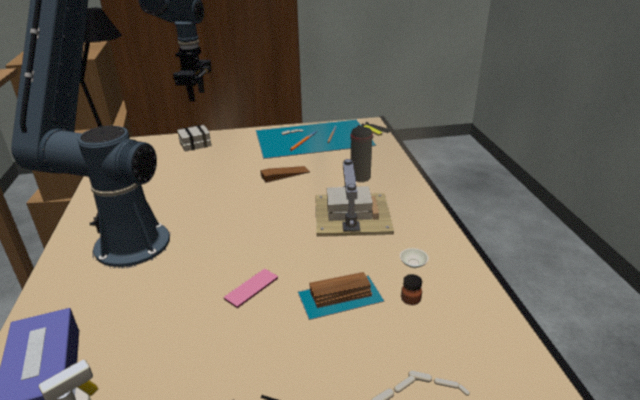

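The scene view shows the clamp around (328,245), the pile on its mat at (213,205) on the -y side and the wedge at (457,230) on the +y side. The dish is at (208,262), the jar at (170,238) and the tumbler at (428,270); the pink board at (263,172) is a decoy. The side view agrees: clamp (352,200), pile (340,290), wedge (285,173).

```bash
cat > h.py <<'E'
import numpy as np,cv2,pickle
def ray(c,u,v):
    K=c['intrinsics'];d=np.array([(u-K[0,2])/K[0,0],(v-K[1,2])/K[1,1],1.]);return np.array(c['xyz']),np.array(c['rotation'])@d
def onz(c,u,v,z):
    o,d=ray(c,u,v);return o+d*(z-o[2])/d[2]
def proj(c,p):
    q=np.array(c['rotation']).T@(np.array(p)-c['xyz']);K=c['intrinsics'];return K[0,0]*q[0]/q[2]+K[0,2],K[1,1]*q[1]/q[2]+K[1,2]
def wpose(s,c):
    T=np.array(c['tool_from_camera']);R=np.array(s['tcp_rot']);return R@T[:3,3]+s['position'],R@T[:3,:3]
def wonz(s,c,u,v,z):
    o,R=wpose(s,c);K=c['intrinsics'];a=np.array([u-K[0,2],v-K[1,2]]);r=np.hypot(*a);t=r/K[0,0]
    d=R@np.array([*(a/max(r,1e-9)*np.sin(t)),np.cos(t)]);return o+d*(z-o[2])/d[2]
def wproj(s,c,p):
    o,R=wpose(s,c);q=R.T@(np.array(p)-o);K=c['intrinsics'];n=np.hypot(q[0],q[1]);t=np.arctan2(n,q[2]);return K[0,2]+K[0,0]*t*q[0]/n,K[1,2]+K[0,0]*t*q[1]/n
def snap(n):
    from rig import readout,cams
    s=readout.read_state();c=cams.capture(n);return s,c
E
python3 - <<'E'
from h import *
s,D=pickle.load(open('d0.pkl','rb'))
for n,pts in dict(scene=dict(bed=(328,245),pile=(213,200),wedge=(457,230),tumbler=(425,303),dish=(208,262),jar=(170,246)),side=dict(bed=(352,212),pile=(340,290),wedge=(285,173),dish=(413,260),jar=(412,297))).items():
    for k,p in pts.items(): print(n,k,np.round(onz(D[n],*p,.02),3))
t=[]
for n,b in(('scene',(268,190,120,110)),('side',(308,155,90,82)),('scene',(180,175,75,68)),('side',(255,150,70,64))):
    x,y,w,h=b;t.append(cv2.resize(D[n]['image'][y:y+h,x:x+w],(400,300),interpolation=cv2.INTER_CUBIC))
cv2.imwrite('pics/t.png',np.vstack([np.hstack(t[:2]),np.hstack(t[2:])]))
E
```

```text
scene bed [0.627 0.022 0.02 ]
scene pile [ 0.525 -0.329  0.02 ]
scene wedge [0.485 0.331 0.02 ]
scene tumbler [0.756 0.267 0.02 ]
scene dish [ 0.758 -0.236  0.02 ]
scene jar [ 0.729 -0.35   0.02 ]
side bed [0.647 0.012 0.02 ]
side pile [ 0.543 -0.323  0.02 ]
side wedge [0.471 0.303 0.02 ]
side dish [ 0.753 -0.245  0.02 ]
side jar [ 0.706 -0.378  0.02 ]
```

View pics/t.png

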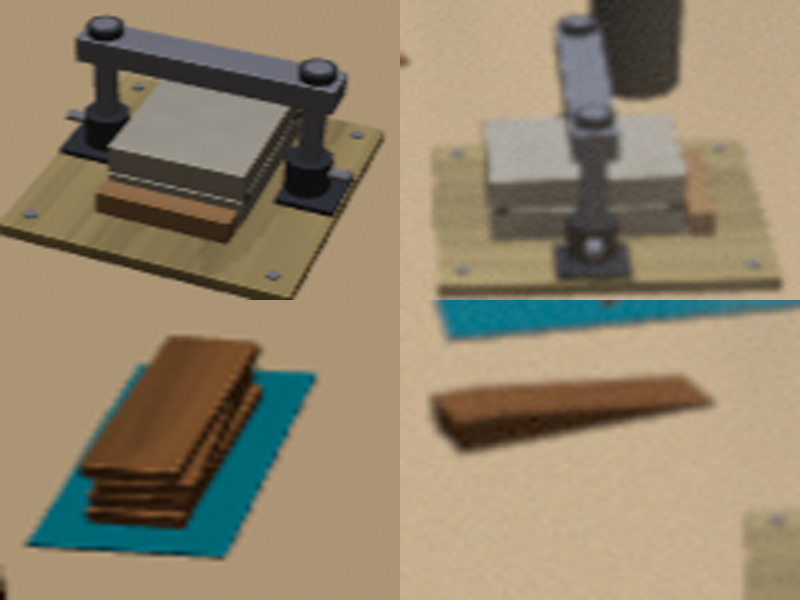

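The crops show the clamp with the mould under the bar, the pile with its long axis roughly along x, and the wedge with its thick end towards the robot. I'll compute rough poses from these corners.

Run:
```python
from h import *
s,D=pickle.load(open('d0.pkl','rb'));S,I=D['scene'],D['side']
f=lambda b,w,h,x,y:(b[0]+x*w/400,b[1]+y*h/300)
for z in(.04,.043):
  P=[onz(S,*f((180,175),75,68,x,y),z) for x,y in((168,37),(260,47),(85,170),(180,175))];print('top board',np.round(P,3).tolist(),np.mean(P,0).round(3))
for n,C,b,w,h,pts in(('S',S,(268,190),120,110,[(0,222),(293,295),(383,132)]),('I',I,(308,155),90,82,[(38,288),(380,285),(32,148),(345,143)])):
  print('bed',n,np.round([onz(C,*f(b,w,h,*p),.015) for p in pts],3).tolist())
print('moldtop S',np.round([onz(S,*f((268,190),120,110,*p),.075) for p in((108,152),(240,180),(290,110))],3).tolist())
print('moldtop I',np.round([onz(I,*f((308,155),90,82,*p),.075) for p in((88,182),(285,178),(84,120),(280,117))],3).tolist())
for z in(.115,.12,.125): print('barbottom far edge',z,np.round([onz(S,*f((268,190),120,110,*p),z) for p in((77,62),(338,112))],3).tolist())
for z in(.0275,): print('wedge I',np.round([onz(I,*f((255,150),70,64,*p),zz) for p,zz in(((32,98),.0275),((60,120),.0275),((62,150),0),((283,77),.004),((312,103),.0))],3).tolist())
```

```text
top board [[0.477, -0.353, 0.04], [0.475, -0.302, 0.04], [0.617, -0.333, 0.04], [0.61, -0.286, 0.04]] [ 0.545 -0.318  0.04 ]
top board [[0.481, -0.351, 0.043], [0.479, -0.3, 0.043], [0.621, -0.33, 0.043], [0.613, -0.284, 0.043]] [ 0.548 -0.316  0.043]
bed S [[0.747, -0.092, 0.015], [0.776, 0.12, 0.015], [0.561, 0.15, 0.015]]
bed I [[0.525, -0.073, 0.015], [0.741, -0.111, 0.015], [0.553, 0.139, 0.015], [0.778, 0.103, 0.015]]
moldtop S [[0.707, -0.025, 0.075], [0.717, 0.07, 0.075], [0.62, 0.086, 0.075]]
moldtop I [[0.567, -0.02, 0.075], [0.695, -0.039, 0.075], [0.582, 0.078, 0.075], [0.716, 0.056, 0.075]]
barbottom far edge 0.115 [[0.644, -0.065, 0.115], [0.663, 0.124, 0.115]]
barbottom far edge 0.12 [[0.65, -0.063, 0.12], [0.669, 0.125, 0.12]]
barbottom far edge 0.125 [[0.656, -0.061, 0.125], [0.675, 0.125, 0.125]]
wedge I [[0.388, 0.321, 0.027], [0.403, 0.283, 0.027], [0.402, 0.288, 0.0], [0.549, 0.369, 0.004], [0.562, 0.331, 0.0]]
```

```bash
python3 -m inch '[[28,-29,0,10,8.7],[28,-29,0,10,8.7],[28,-29,0,10,8.7],[28,-29,0,10,8.7],[28,-29,0,10,8.7],[28,-29,0,10,8.7],[28,-29,0,10,8.7],[28,-29,0,10,8.7],[28,-29,0,10,8.7],[28,-29,0,10,8.7]]'
python3 - <<'E'
from h import *
s,c=snap('wrist');pickle.dump((s,c),open('w1.pkl','wb'));cv2.imwrite('pics/w1.png',c['image'])
E
python3 -m inch '[[0,-28,2,0,8.7],[0,-28,2,0,8.7],[0,-28,2,0,8.7],[0,-28,2,0,8.7],[0,-28,2,0,8.7],[0,-28,2,0,8.7],[0,-28,2,0,8.7],[0,-28,2,0,8.7],[0,-28,2,0,8.7]]'
python3 - <<'E'
from h import *
s,c=snap('wrist');pickle.dump((s,c),open('w2.pkl','wb'));cv2.imwrite('pics/w2.png',c['image'])
E
python3 -m inch '[[6,-33,0,13,8.7],[6,-33,0,13,8.7],[6,-33,0,13,8.7],[6,-33,0,13,8.7],[6,-33,0,13,8.7],[6,-33,0,13,8.7],[6,-33,0,13,8.7],[6,-33,0,13,8.7],[6,-33,0,13,8.7],[6,-33,0,13,8.7]]'
python3 - <<'E'
from h import *
s,c=snap('wrist');pickle.dump((s,c),open('w3.pkl','wb'))
a=cv2.imread('pics/w1.png');b=cv2.imread('pics/w2.png')
g=lambda i:cv2.resize(i[0:400,100:540],(400,364))[:300]
cv2.imwrite('pics/t2.png',np.vstack([np.hstack([g(a),g(b)]),np.hstack([g(c['image']),g(c['image'])])]))
E
```

```text
time_s: 0.98
position: [0.465, 0.305, 0.2224]
tcp_rot: [[-0.992, 0.124, 0.001], [0.124, 0.992, -0.001], [-0.001, -0.001, -1.0]]
force: [0.6, 0.9, 1.0]
opening: 1.0
grasp_force: 0.0
time_s: 1.78
position: [0.4628, 0.0264, 0.2426]
tcp_rot: [[-0.992, 0.126, 0.0], [0.126, 0.992, 0.0], [0.0, 0.0, -1.0]]
force: [-0.6, 0.6, 0.3]
opening: 0.997
grasp_force: 0.0
time_s: 2.67
position: [0.524, -0.304, 0.2418]
tcp_rot: [[-0.995, -0.103, 0.001], [-0.103, 0.995, -0.001], [-0.0, -0.001, -1.0]]
force: [-0.6, -0.1, -0.5]
opening: 1.002
grasp_force: 0.0
```

View pics/t2.png

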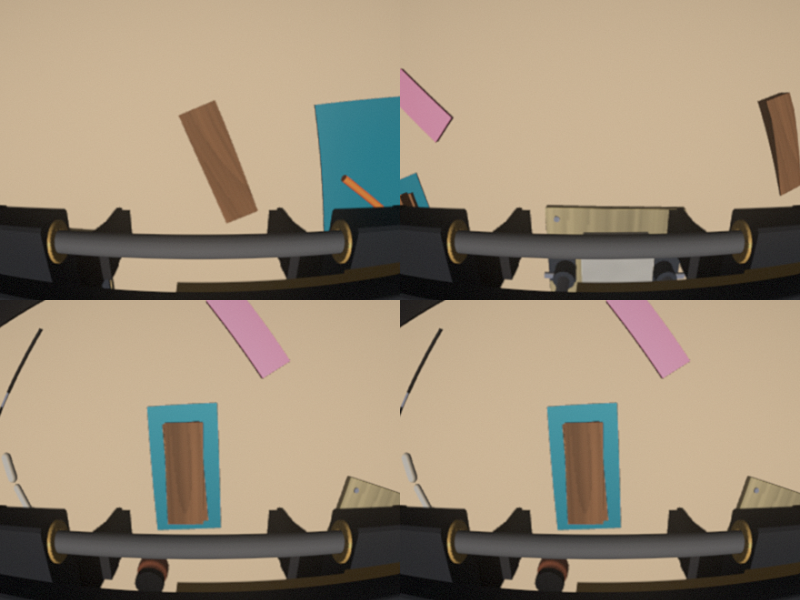

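The wrist views show the wedge fully visible (top left, corners about (180,115), (215,100), (257,210), (228,222)), and the pile on its mat seen almost square (bottom left, board about (165..205, 422..523)). The clamp's near edge shows in the top right view.

```bash
cat > p.py <<'E'
from h import *
def brown(img,roi):
    h=cv2.cvtColor(img,cv2.COLOR_BGR2HSV);m=cv2.inRange(h,(3,60,30),(16,255,150))
    z=np.zeros_like(m);x0,y0,x1,y1=roi;z[y0:y1,x0:x1]=m[y0:y1,x0:x1]
    z=cv2.morphologyEx(z,cv2.MORPH_OPEN,np.ones((3,3)))
    k=max(cv2.findContours(z,cv2.RETR_EXTERNAL,cv2.CHAIN_APPROX_NONE)[0],key=cv2.contourArea);return k
def rect(s,c,roi,z):
    k=brown(c['image'],roi);P=np.array([wonz(s,c,u,v,z)[:2] for u,v in k[:,0]],np.float32)
    r=cv2.minAreaRect(P);b=cv2.boxPoints(r);e=b[1]-b[0] if np.hypot(*(b[1]-b[0]))>np.hypot(*(b[2]-b[1])) else b[2]-b[1]
    if e[0]<0:e=-e
    return np.round(r[0],4),np.round(r[1],4),np.degrees(np.arctan2(e[1],e[0])).round(2),k
E
python3 - <<'E'
from p import *
s,c=pickle.load(open('w1.pkl','rb'))
r=rect(s,c,(250,90,400,260),.014);print('wedge',r[:3])
q=cv2.approxPolyDP(r[3],5,True)[:,0];print([(p.tolist(),np.round(wonz(s,c,*p,.0275)[:2],4).tolist(),np.round(wonz(s,c,*p,.002)[:2],4).tolist()) for p in q])
s,c=pickle.load(open('w3.pkl','rb'))
r=rect(s,c,(250,90,400,260),.043);print('pile',r[:3])
q=cv2.approxPolyDP(r[3],5,True)[:,0];print([(p.tolist(),np.round(wonz(s,c,*p,.043)[:2],4).tolist()) for p in q])
x=cv2.resize(c['image'][110:260,250:360],(440,600),interpolation=cv2.INTER_CUBIC)
s,c=pickle.load(open('w2.pkl','rb'));y=cv2.resize(c['image'][210:310,240:420],(360,200));y=np.vstack([y,np.zeros((400,360,3),np.uint8)])
cv2.imwrite('pics/pile.png',np.hstack([x,y]))
E
```

```text
wedge (array([0.4717, 0.3333]), array([0.1648, 0.0509]), np.float32(15.93))
[([334, 111], [0.3867, 0.3321], [0.3862, 0.3334]), ([298, 130], [0.4033, 0.2885], [0.404, 0.2867]), ([353, 243], [0.5496, 0.3374], [0.5607, 0.3391]), ([382, 229], [0.5358, 0.3754], [0.5459, 0.3797])]
pile (array([ 0.541 , -0.3199]), array([0.1387, 0.0548]), np.float32(7.46))
[([319, 134], [0.4701, -0.3092]), ([279, 137], [0.478, -0.3554]), ([285, 245], [0.6123, -0.3382]), ([328, 241], [0.601, -0.2844])]
```

View pics/pile.png

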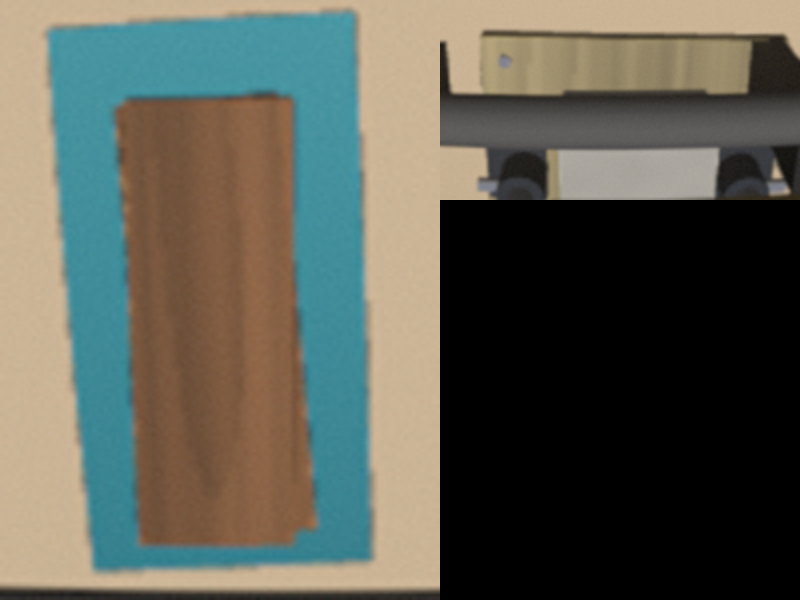

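Run:
```python
from p import *
s,c=pickle.load(open('w3.pkl','rb'))
P=np.array([wonz(s,c,250+x/4,110+y/4,.043)[:2] for x,y in((118,103),(292,98),(295,545),(138,545))]);print(P.round(4),P.mean(0));
f=lambda v:np.degrees(np.arctan2(v[1],v[0])).round(1)
print(f(P[3]-P[0]),f(P[2]-P[1]),f(P[1]-P[0])-90,f(P[2]-P[3])-90, np.linalg.norm(P-np.roll(P,1,0),axis=1))
s,c=pickle.load(open('w2.pkl','rb'))
for z,p in((.075,(298.5,290)),(.075,(380,290)),(.055,(281,295)),(.055,(392,295)),(.015,(261,227)),(.015,(410,229))):print(z,wonz(s,c,*p,z).round(4))
print('TCP now',pickle.load(open('w3.pkl','rb'))[0]['position'])
```

```text
[[ 0.4764 -0.3549]
 [ 0.4702 -0.3046]
 [ 0.6088 -0.289 ]
 [ 0.6141 -0.3387]] [ 0.54237805 -0.32179241]
6.7 6.4 7.0 6.200000000000003 [0.13863054 0.05073154 0.13941389 0.04998819]
0.075 [ 0.5903 -0.0153  0.075 ]
0.075 [0.6047 0.0856 0.075 ]
0.055 [ 0.6076 -0.0428  0.055 ]
0.055 [0.6287 0.1048 0.055 ]
0.015 [ 0.5227 -0.0602  0.015 ]
0.015 [0.5523 0.1422 0.015 ]
TCP now [ 0.52404814 -0.3040461   0.24176036]
```

```bash
python3 -m inch '[[-3.9,-2.45,-4,0.7,8.7],[-3.9,-2.45,-8,0.7,8.7],[-3.9,-2.45,-12,0.7,8.7],[-3.9,-2.45,-16,0.7,8.7],[-3.9,-2.45,-18.5,0.7,8.7],[-3.9,-2.45,-20,0.7,8.7],[-3.9,-2.45,-20.7,0.7,8.7],[-3.9,-2.45,-20.7,0.7,8.7],[-3.9,-2.45,-20.7,0.7,8.7]]'
```

```text
time_s: 3.47
position: [0.4845, -0.3254, 0.0363]
tcp_rot: [[-0.993, -0.119, 0.0], [-0.119, 0.993, -0.0], [-0.0, -0.0, -1.0]]
force: [0.2, 0.6, 0.7]
opening: 1.0
grasp_force: 0.0
```

```bash
python3 -m inch '[[0,-0.3,-0.15,0,8.7],[0,-0.3,-0.15,0,8.7],[0,-0.3,-0.15,0,4],[0,-0.3,-0.15,0,4],[0,-0.3,-0.15,0,4],[0,-0.3,-0.15,0,4],[0,-0.3,-0.15,0,4],[0,-0.3,-0.15,0,4]]'; python3 -m inch '[[0,0,0.5,0,4],[0,0,1,0,4],[0,0,2,0,4],[0,0,4,0,4],[0,0,8,0,4],[0,0,10,0,4],[0,0,10,0,4]]'
python3 - <<'E'
from p import *
s,c=snap('wrist');pickle.dump((s,c),open('w4.pkl','wb'));a=c['image'][0:400,150:500]
d,e=snap('side');cv2.imwrite('pics/g.png',np.hstack([a,cv2.resize(e['image'][210:330,270:420],(450,360))[:360].copy() if 0 else cv2.copyMakeBorder(cv2.resize(e['image'][200:330,270:420],(450,390)),0,10,0,0,0)]))
E
```

```text
time_s: 4.13
position: [0.4837, -0.3299, 0.0341]
tcp_rot: [[-0.993, -0.116, 0.0], [-0.116, 0.993, 0.0], [-0.0, 0.0, -1.0]]
force: [-0.8, -0.1, 0.2]
opening: 0.629
grasp_force: 0.0
time_s: 4.72
position: [0.4865, -0.3324, 0.1399]
tcp_rot: [[-0.993, -0.117, 0.008], [-0.117, 0.993, -0.008], [-0.007, -0.009, -1.0]]
force: [0.9, -0.4, -0.2]
opening: 0.567
grasp_force: 30.0
```

View pics/g.png

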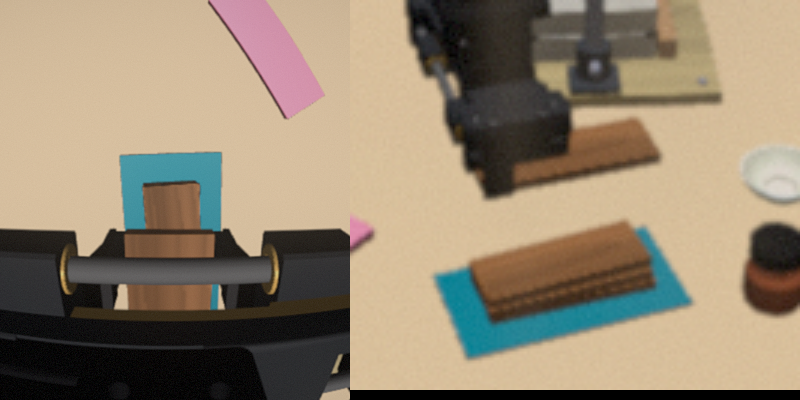

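The grip holds: the board sits level in the fingers (rear edge at about (125..215,233) in the left half), and the other three boards remain on the mat. Next is the approach to the clamp.

```bash
python3 -m inch '[[-4.7,4,0,-2,4],[-4.7,8,0,-4,4],[-4.7,12,0,-6,4],[-4.7,16,0,-8,4],[-4.7,20,0,-10,4],[-4.7,24,0,-12,4],[-4.7,28,0,-14.9,4],[-4.7,32,0,-14.9,4],[-4.7,36,0,-14.9,4],[-4.7,39.2,0,-14.9,4]]';python3 -m inch '[[0,0,0,0,4],[0,0,0,0,4]]'
python3 - <<'E'
from p import *
s,c=snap('wrist');_,a=snap('scene');_,b=snap('side');pickle.dump((s,c,a,b),open('w5.pkl','wb'))
i=cv2.resize(a['image'][185:305,265:390],(417,400),interpolation=cv2.INTER_CUBIC)
j=cv2.resize(c['image'][180:330,230:440],(383,274),interpolation=cv2.INTER_CUBIC);j=cv2.copyMakeBorder(j,0,126,0,0,0)
cv2.imwrite('pics/g2.png',np.hstack([i,j]))
E
```

```text
time_s: 5.65
position: [0.4346, 0.0649, 0.133]
tcp_rot: [[-0.99, 0.142, -0.004], [0.142, 0.99, 0.001], [0.004, 0.0, -1.0]]
force: [0.2, -0.2, -0.2]
opening: 0.568
grasp_force: 30.0
time_s: 5.82
position: [0.4353, 0.0639, 0.1331]
tcp_rot: [[-0.99, 0.138, -0.003], [0.138, 0.99, 0.0], [0.003, -0.0, -1.0]]
force: [0.2, -0.3, -0.4]
opening: 0.563
grasp_force: 30.0
```

View pics/g2.png

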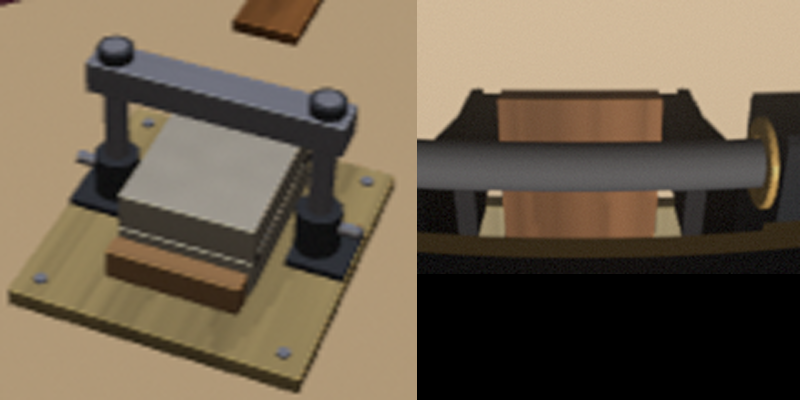

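The scene crop (left) shows the gap under the bar clearly: the bar's lower far edge runs from (90,88) to (347,150), and the collar plates are at (105,188) and (323,250). The wrist crop shows the board square between the fingers.

Run:
```python
from p import *
s,c,a,b=pickle.load(open('w5.pkl','rb'))
L=onz(a,265+105*.3,185+188*.3,.018);R=onz(a,265+323*.3,185+250*.3,.018);print('collars scene',L,R)
print('near collar side',onz(b,351.2,226.9,.018))
# columns upper: bolts on top
bl=[(265+115*.3,185+45*.3),(265+327*.3,185+100*.3)]
for z in(.145,.15,.155):print('bolts',z,[onz(a,*p,z).round(4) for p in bl])
X=np.array([.990,-.143,0]);
for y0 in(.640,.645,.650):
  o=np.array([y0,.03,0])
  def h(p,off):
    r,d=ray(a,265+p[0]*.3,185+p[1]*.3);t=((o+X*off-r)@X)/(d@X);q=r+d*t;return q.round(4)
  print(y0,'bottom edge',h((90,88),.015),h((347,150),.015),'mid',h((218.5,119),.015),'top edge',h((90,64),.015),h((352,128),.015))
m=[onz(a,265+p[0]*.3,185+p[1]*.3,.075).round(4) for p in((120,197),(256,231),(300,150),(172,118))];print('mouldtop',m)
k=brown(c['image'],(260,200,400,320));R=np.array([0]);
row=[225,228]
for v in row:
  x=sorted(k[k[:,0,1]==v][:,0,0]);print(v,x[0],x[-1])
  for z in(.134,.139,.144):
    p,q=wonz(s,c,x[0]-.5,v,z),wonz(s,c,x[-1]+.5,v,z);print(z,np.linalg.norm(p-q).round(4),p.round(4),q.round(4))
```

```text
collars scene [ 0.63156574 -0.05691928  0.018     ] [0.65638098 0.11234303 0.018     ]
near collar side [ 0.62824252 -0.06253977  0.018     ]
bolts 0.145 [array([ 0.6233, -0.0498,  0.145 ]), array([0.6474, 0.1051, 0.145 ])]
bolts 0.15 [array([ 0.63  , -0.0479,  0.15  ]), array([0.6539, 0.1059, 0.15  ])]
bolts 0.155 [array([ 0.6367, -0.0459,  0.155 ]), array([0.6604, 0.1066, 0.155 ])]
0.64 bottom edge [ 0.6417 -0.0632  0.1179] [0.6687 0.1238 0.1225] mid [0.6556 0.0328 0.1203] top edge [ 0.6418 -0.0627  0.1391] [0.669  0.1257 0.1419]
0.645 bottom edge [ 0.6469 -0.0616  0.1221] [0.6738 0.1243 0.1267] mid [0.6607 0.0339 0.1244] top edge [ 0.647  -0.0611  0.1431] [0.6741 0.1262 0.1459]
0.65 bottom edge [ 0.6522 -0.0599  0.1263] [0.6789 0.1248 0.1308] mid [0.6659 0.035  0.1286] top edge [ 0.6522 -0.0594  0.1471] [0.6791 0.1267 0.15  ]
mouldtop [array([ 0.701 , -0.0249,  0.075 ]), array([0.7108, 0.0726, 0.075 ]), array([0.6192, 0.0854, 0.075 ]), array([ 0.6071, -0.0121,  0.075 ])]Traceback (most recent call last):
  File "<stdin>", line 18, in <module>
IndexError: list index out of range
```

```bash
python3 -m inch '[[0,-0.45,-2.5,-0.3,4],[0,-0.45,-4.2,-0.3,4],[0,-0.45,-4.2,-0.3,4],[2,-0.75,-4.2,-0.3,4],[4,-1.05,-4.2,-0.3,4],[6,-1.35,-4.2,-0.3,4],[8,-1.6,-4.2,-0.3,4],[10,-1.9,-4.2,-0.3,4],[12,-2.2,-4.2,-0.3,4],[13.9,-2.5,-4.2,-0.3,4]]'; python3 -m inch '[[0,0,0,0,4],[0,0,-0.3,0,4],[0,0,-0.3,0,4]]'
python3 - <<'E'
from p import *
s,c=snap('wrist');_,a=snap('scene');_,b=snap('side');pickle.dump((s,c,a,b),open('w6.pkl','wb'))
i=cv2.resize(a['image'][185:305,265:390],(417,400),interpolation=cv2.INTER_CUBIC)
j=cv2.resize(b['image'][155:237,308:398],(383,350),interpolation=cv2.INTER_CUBIC);j=cv2.copyMakeBorder(j,0,50,0,0,0)
cv2.imwrite('pics/g3.png',np.hstack([i,j]))
E
```

```text
time_s: 6.8
position: [0.577, 0.0354, 0.0928]
tcp_rot: [[-0.989, 0.15, 0.0], [0.15, 0.989, -0.0], [-0.0, -0.0, -1.0]]
force: [0.0, -0.2, -0.9]
opening: 0.564
grasp_force: 30.0
time_s: 7.05
position: [0.5738, 0.0366, 0.0886]
tcp_rot: [[-0.989, 0.149, -0.003], [0.149, 0.989, 0.0], [0.003, -0.0, -1.0]]
force: [-0.1, 1.1, -0.8]
opening: 0.567
grasp_force: 30.0
```

View pics/g3.png

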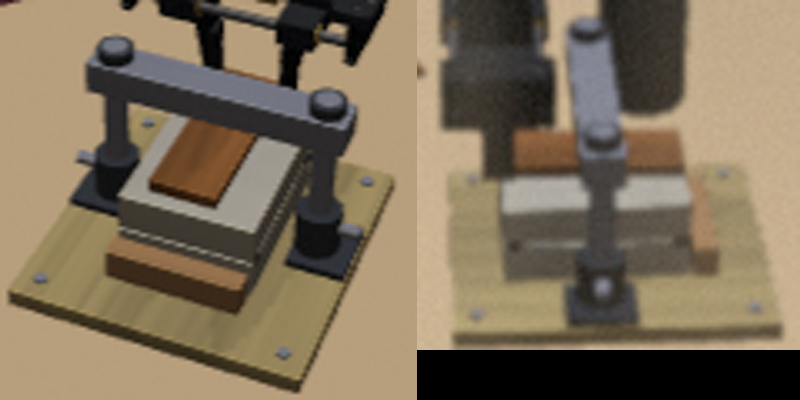

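The board is under the bar, nearly central, with its front end sticking out (left crop, (150..255,125..205)). I'll lower it until contact.

```bash
python3 -m inch '[[0,0,-0.2,0,4],[0,0,-0.4,0,4],[0,0,-0.4,0,4]]'; python3 -m inch '[[0,0,-0.2,0,4],[0,0,-0.4,0,4],[0,0,-0.4,0,4]]';python3 -m inch '[[0,0,-0.2,0,4],[0,0,-0.2,0,4]]'
```

```text
time_s: 7.45
position: [0.5751, 0.0374, 0.0847]
tcp_rot: [[-0.989, 0.148, -0.001], [0.148, 0.989, 0.0], [0.001, -0.0, -1.0]]
force: [-0.3, 0.3, -0.3]
opening: 0.571
grasp_force: 30.0
time_s: 7.7
position: [0.5754, 0.0373, 0.0806]
tcp_rot: [[-0.989, 0.148, -0.001], [0.148, 0.989, 0.0], [0.001, -0.0, -1.0]]
force: [0.9, -0.3, -0.3]
opening: 0.567
grasp_force: 30.0
time_s: 7.87
position: [0.5759, 0.0372, 0.0789]
tcp_rot: [[-0.989, 0.148, 0.0], [0.148, 0.989, 0.0], [-0.0, 0.0, -1.0]]
force: [0.0, 0.3, -0.1]
opening: 0.57
grasp_force: 30.0
```

```bash
python3 -m inch '[[0,0,-0.15,0,4],[0,0,-0.15,0,4]]';python3 -m inch '[[0,0,-0.15,0,4],[0,0,-0.15,0,4]]'
```

```text
time_s: 8.03
position: [0.576, 0.0372, 0.0788]
tcp_rot: [[-0.989, 0.148, 0.001], [0.148, 0.989, -0.0], [-0.001, 0.0, -1.0]]
force: [-2.7, -0.1, 7.2]
opening: 0.568
grasp_force: 30.0
time_s: 8.2
position: [0.576, 0.0372, 0.0787]
tcp_rot: [[-0.989, 0.148, 0.001], [0.148, 0.989, -0.0], [-0.001, -0.0, -1.0]]
force: [-4.0, -0.0, 17.3]
opening: 0.57
grasp_force: 30.0
```

```bash
python3 -m inch '[[0,0,0.3,0,4],[0,0,0.3,0,8.7],[0,0,0.3,0,8.7],[0,0,0.3,0,8.7],[0,0,0.3,0,8.7],[0,0,0.3,0,8.7],[-3,0.4,0.6,0,8.7],[-6,0.8,3,0,8.7],[-8,1.1,7,0,8.7],[-8,1.1,11,0,8.7]]'; python3 -m inch '[[3,-4,2,2,8.7],[3,-8,2,4,8.7],[3,-12,2,6,8.7],[3,-16,4,8,8.7],[3,-20,4,10,8.7],[3,-24,4,12,8.7],[3,-28,4,14,8.7],[3,-32,4,15,8.7],[3,-36,4,15,8.7],[3,-36,4,15,8.7]]';python3 -m inch '[[0,0,0,0,8.7],[0,0,0,0,8.7]]'
python3 - <<'E'
from p import *
s,c=snap('wrist');_,a=snap('scene');_,b=snap('side');pickle.dump((s,c,a,b),open('w7.pkl','wb'))
x=cv2.resize(c['image'][110:260,250:360],(366,500),interpolation=cv2.INTER_CUBIC)
i=cv2.resize(a['image'][185:305,265:390],(417,400),interpolation=cv2.INTER_CUBIC)
cv2.imwrite('pics/g4.png',np.hstack([x,cv2.copyMakeBorder(i,0,100,0,0,0)]))
E
```

```text
time_s: 9.03
position: [0.4882, 0.0494, 0.1831]
tcp_rot: [[-0.989, 0.148, -0.014], [0.148, 0.989, 0.002], [0.014, -0.0, -1.0]]
force: [0.7, -0.5, -0.3]
opening: 0.992
grasp_force: 0.0
time_s: 9.87
position: [0.5261, -0.3208, 0.2248]
tcp_rot: [[-0.994, -0.107, 0.003], [-0.107, 0.994, -0.007], [-0.002, -0.007, -1.0]]
force: [0.4, -0.0, 0.6]
opening: 0.997
grasp_force: 0.0
time_s: 10.03
position: [0.5251, -0.3113, 0.2241]
tcp_rot: [[-0.994, -0.112, -0.001], [-0.112, 0.994, 0.002], [0.001, 0.002, -1.0]]
force: [0.2, 0.5, 0.3]
opening: 0.998
grasp_force: 0.0
```

View pics/g4.png

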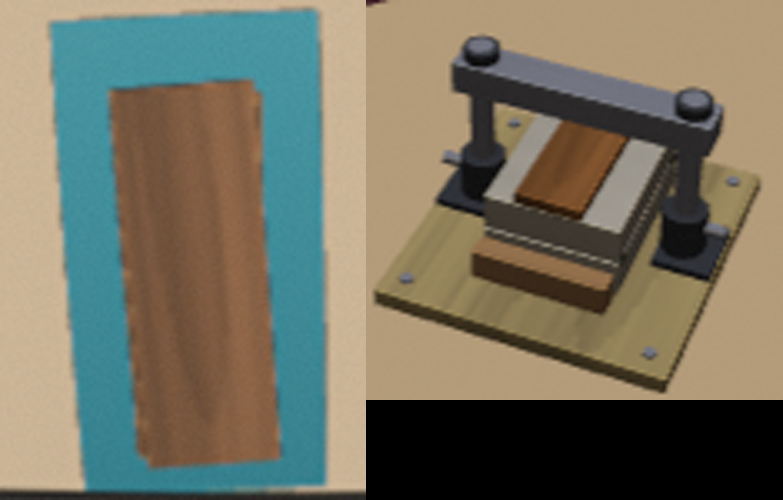

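The first board lies flat, square under the bar with both ends out. The next board's top face (left crop) has corners (110,90), (253,80), (281,457) and (148,467).

Run:
```python
from p import *
s,c,a,b=pickle.load(open('w7.pkl','rb'))
k=366/110
P=np.array([wonz(s,c,250+x/k,110+y/k,.033)[:2] for x,y in((110,90),(253,80),(281,457),(148,467))]);print(P.round(4),P.mean(0));
f=lambda v:np.degrees(np.arctan2(v[1],v[0])).round(1)
print(f(P[3]-P[0]),f(P[2]-P[1]),f(P[1]-P[0])-90,f(P[2]-P[3])-90, np.linalg.norm(P-np.roll(P,1,0),axis=1))
Q=[onz(a,265+x*.3,185+y*.3,.085).round(4) for x,y in((516-366,197),(580-366,215))];print('board1 front',Q)
k=brown(a['image'],(305,215,350,252)); 
h=P.mean(0);y=np.radians(np.mean([f(P[3]-P[0]),f(P[2]-P[1])]));g=h-.058*np.array([np.cos(y),np.sin(y)]);print('grip',g,'now',s['position'],'toolyaw',f(-s['tcp_rot'][:2,0]) if hasattr(s['tcp_rot'],'shape') else s['tcp_rot'])
```

```text
[[ 0.4782 -0.357 ]
 [ 0.4697 -0.3086]
 [ 0.6061 -0.2821]
 [ 0.6157 -0.3312]] [ 0.54242316 -0.31972509]
10.6 11.0 10.0 11.099999999999994 [0.13991267 0.04911876 0.13895694 0.05006105]
board1 front [array([ 0.7068, -0.002 ,  0.085 ]), array([0.7134, 0.044 , 0.085 ])]
grip [ 0.4854505  -0.33059321] now [ 0.52513305 -0.31130856  0.22414292] toolyaw 6.4
```

```bash
python3 -m inch '[[-3.95,-1.95,-4,4.4,8.7],[-3.95,-1.95,-8,4.4,8.7],[-3.95,-1.95,-12,4.4,8.7],[-3.95,-1.95,-16,4.4,8.7],[-3.95,-1.95,-18,4.4,8.7],[-3.95,-1.95,-19.2,4.4,8.7],[-3.95,-1.95,-19.2,4.4,8.7],[-3.95,-1.95,-19.2,4.4,8.7]]'
```

```text
time_s: 10.85
position: [0.4871, -0.3309, 0.0334]
tcp_rot: [[-0.982, -0.19, 0.0], [-0.19, 0.982, -0.0], [-0.0, -0.0, -1.0]]
force: [0.3, -0.1, 0.0]
opening: 0.996
grasp_force: 0.0
```

```bash
python3 -m inch '[[0,0,-0.85,0,8.7],[0,0,-0.85,0,8.7],[0,0,-0.85,0,4],[0,0,-0.85,0,4],[0,0,-0.85,0,4],[0,0,-0.85,0,4],[0,0,-0.85,0,4],[0,0,-0.85,0,4],[0,0,-0.85,0,4],[0,0,-0.85,0,4]]';python3 -m inch '[[0,0,0,0,4],[0,0,0,0,4],[0,0,0,0,4]]'
```

```text
time_s: 11.68
position: [0.4863, -0.3314, 0.0245]
tcp_rot: [[-0.982, -0.189, 0.0], [-0.189, 0.982, -0.0], [0.0, -0.0, -1.0]]
force: [0.6, -0.8, 1.4]
opening: 0.571
grasp_force: 30.0
time_s: 11.93
position: [0.4863, -0.3314, 0.0245]
tcp_rot: [[-0.982, -0.189, 0.0], [-0.189, 0.982, -0.0], [-0.0, -0.0, -1.0]]
force: [-1.2, 0.1, 1.5]
opening: 0.568
grasp_force: 30.0
```

```bash
python3 -m inch '[[0,0,1,0,4],[0,0,3,0,4],[0,0,6,0,4],[0,0,10,0,4],[0,0,11,0,4],[0,0,11,0,4]]'; python3 -m inch '[[-4.7,4,0,-2,4],[-5.1,8,0,-4,4],[-5.1,12,0,-8,4],[-5.1,16,0,-12,4],[-5.1,20,0,-16,4],[-5.1,24,0,-19.3,4],[-5.1,28,0,-19.3,4],[-5.1,32,0,-19.3,4],[-5.1,36,0,-19.3,4],[-5.1,39,0,-19.3,4]]';python3 -m inch '[[0,0,0,0,4],[0,0,0,0,4],[0,0,0,0,4]]'
```

```text
time_s: 12.43
position: [0.4884, -0.3332, 0.1386]
tcp_rot: [[-0.982, -0.189, 0.006], [-0.189, 0.982, -0.006], [-0.005, -0.007, -1.0]]
force: [1.0, -0.1, -0.8]
opening: 0.572
grasp_force: 30.0
time_s: 13.27
position: [0.4331, 0.0615, 0.1333]
tcp_rot: [[-0.989, 0.145, -0.004], [0.145, 0.989, 0.001], [0.004, 0.0, -1.0]]
force: [0.6, 1.1, 0.1]
opening: 0.57
grasp_force: 30.0
time_s: 13.52
position: [0.4347, 0.0586, 0.1337]
tcp_rot: [[-0.989, 0.145, -0.002], [0.145, 0.989, -0.0], [0.002, -0.0, -1.0]]
force: [0.6, 0.1, -1.0]
opening: 0.569
grasp_force: 30.0
```

```bash
python3 -m inch '[[0,0,-2,0,4],[0,0,-3.8,0,4],[0,0,-3.8,0,4],[2,-0.3,-3.8,0,4],[4,-0.6,-3.8,0,4],[6,-0.9,-3.8,0,4],[8,-1.15,-3.8,0,4],[10,-1.45,-3.8,0,4],[12,-1.75,-3.8,0,4],[14,-2,-3.8,0,4]]'; python3 -m inch '[[0,0,0,0,4],[0,0,-0.3,0,4],[0,0,-0.3,0,4],[0,0,-0.3,0,4]]';python3 -m inch '[[0,0,-0.2,0,4],[0,0,-0.2,0,4]]'
```

```text
time_s: 14.35
position: [0.5763, 0.0366, 0.0968]
tcp_rot: [[-0.989, 0.149, -0.0], [0.149, 0.989, -0.0], [0.0, -0.0, -1.0]]
force: [0.1, 0.3, -0.2]
opening: 0.569
grasp_force: 30.0
time_s: 14.68
position: [0.5731, 0.0384, 0.0929]
tcp_rot: [[-0.989, 0.147, -0.003], [0.147, 0.989, 0.0], [0.003, -0.0, -1.0]]
force: [-0.1, -0.3, 0.4]
opening: 0.573
grasp_force: 30.0
time_s: 14.85
position: [0.5741, 0.0388, 0.0911]
tcp_rot: [[-0.989, 0.146, -0.002], [0.146, 0.989, 0.0], [0.002, -0.0, -1.0]]
force: [-0.8, 0.3, -0.4]
opening: 0.572
grasp_force: 30.0
```

```bash
python3 -m inch '[[0,0,-0.2,0,4],[0,0,-0.2,0,4]]';python3 -m inch '[[0,0,-0.15,0,4],[0,0,-0.15,0,4]]';python3 -m inch '[[0,0,-0.1,0,4],[0,0,-0.1,0,4]]'
```

```text
time_s: 15.02
position: [0.5748, 0.0388, 0.0891]
tcp_rot: [[-0.989, 0.146, -0.001], [0.146, 0.989, 0.0], [0.001, -0.0, -1.0]]
force: [1.1, 0.1, -1.0]
opening: 0.568
grasp_force: 30.0
time_s: 15.18
position: [0.5751, 0.0388, 0.0876]
tcp_rot: [[-0.989, 0.146, -0.0], [0.146, 0.989, 0.0], [0.0, -0.0, -1.0]]
force: [-0.4, 0.3, -1.1]
opening: 0.57
grasp_force: 30.0
time_s: 15.35
position: [0.5753, 0.0387, 0.0867]
tcp_rot: [[-0.989, 0.146, -0.0], [0.146, 0.989, -0.0], [0.0, -0.0, -1.0]]
force: [-0.2, 0.6, -0.2]
opening: 0.569
grasp_force: 30.0
```

```bash
python3 -m inch '[[0,0,0,0,8.7],[0,0,0,0,8.7],[0,0,0,0,8.7],[0,0,0,0,8.7],[0,0,0,0,8.7],[-3,0.4,0.6,0,8.7],[-6,0.9,3,0,8.7],[-9,1.3,7,0,8.7],[-12,4,7,0,8.7],[-14,8,7,0,8.7]]'; python3 -m inch '[[-3,4,0,5,8.7],[-3,8,0,10,8.7],[-3,12,0,15,8.7],[-3,16,0,20,8.7],[-3,19.5,0,25.5,8.7],[-3,19.5,0,25.5,8.7],[-3,19.5,0,25.5,8.7]]'
python3 - <<'E'
from p import *
s,c=snap('wrist');_,a=snap('scene');_,b=snap('side');pickle.dump((s,c,a,b),open('w8.pkl','wb'))
x=cv2.resize(c['image'][60:260,200:420],(366,333),interpolation=cv2.INTER_CUBIC)
i=cv2.resize(a['image'][185:305,265:390],(417,400),interpolation=cv2.INTER_CUBIC)
cv2.imwrite('pics/g5.png',np.hstack([cv2.copyMakeBorder(x,0,67,0,0,0),i]))
r=brown(c['image'],(230,20,410,240))
q=cv2.approxPolyDP(r,5,True)[:,0];print([(p.tolist(),np.round(wonz(s,c,*p,.0275)[:2],4).tolist(),np.round(wonz(s,c,*p,.002)[:2],4).tolist()) for p in q]);print(s['position'])
E
```

```text
time_s: 16.18
position: [0.437, 0.1122, 0.1588]
tcp_rot: [[-0.989, 0.15, 0.002], [0.15, 0.989, -0.001], [-0.002, -0.0, -1.0]]
force: [0.5, 0.8, 0.5]
opening: 0.999
grasp_force: 0.0
time_s: 16.77
position: [0.4079, 0.3099, 0.1568]
tcp_rot: [[-0.955, -0.297, 0.001], [-0.297, 0.955, 0.0], [-0.001, -0.0, -1.0]]
force: [-0.8, -0.7, -0.1]
opening: 0.999
grasp_force: 0.0
[([300, 174], [0.3948, 0.2874], [0.3997, 0.2872]), ([299, 239], [0.4593, 0.3051], [0.4698, 0.3065]), ([345, 239], [0.4455, 0.3499], [0.4548, 0.3552]), ([347, 175], [0.3824, 0.3307], [0.3861, 0.3343])]
[0.40792301 0.30986507 0.15682167]
```

View pics/g5.png

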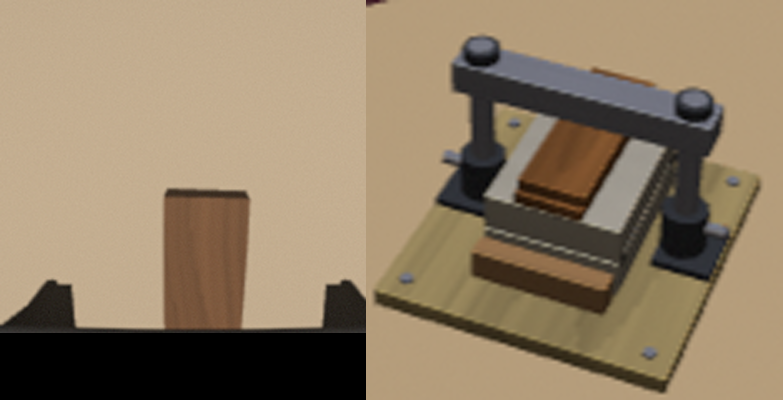

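Both boards are stacked square under the bar with both ends out (right crop), and the wedge butt is centred between the open fingers (left crop). I'll descend and grip the wedge.

```bash
python3 -m inch '[[-0.1,0.45,-4,-1,8.7],[-0.1,0.45,-8,-1,8.7],[-0.1,0.45,-12,-1,8.7],[-0.1,0.45,-14,-1,8.7],[-0.1,0.45,-14.8,-1,8.7],[-0.1,0.45,-15,-1,8.7],[-0.1,0.45,-15,-1,8.7]]';python3 -m inch '[[0,0,0,0,4],[0,0,0,0,4],[0,0,0,0,4],[0,0,0,0,4],[0,0,0,0,4],[0,0,0,0,4],[0,0,0,0,4],[0,0,0,0,4],[0,0,0,0,4],[0,0,0,0,4]]'
```

```text
time_s: 17.5
position: [0.4078, 0.3118, 0.007]
tcp_rot: [[-0.961, -0.275, -0.0], [-0.275, 0.961, -0.0], [0.0, -0.0, -1.0]]
force: [-1.1, -0.1, -0.1]
opening: 0.998
grasp_force: 0.0
time_s: 18.33
position: [0.4073, 0.3129, 0.0071]
tcp_rot: [[-0.961, -0.277, 0.0], [-0.277, 0.961, 0.0], [-0.0, 0.0, -1.0]]
force: [-1.0, 0.8, 4.7]
opening: 0.573
grasp_force: 30.0
```

```bash
python3 -m inch '[[0,0,1,0,4],[0,0,3,0,4],[0,0,7,0,4],[0,0,11,0,4],[0,0,13,0,4],[0,0,13,0,4]]';python3 -m inch '[[0,-4,0,-3,4],[0,-8,0,-7,4],[0,-12,0,-12,4],[0,-16,0,-17,4],[0,-20,0,-21,4],[0,-24,0,-24.3,4],[0,-24.9,0,-24.3,4],[0,-24.9,0,-24.3,4],[0,-24.9,0,-24.3,4]]'
python3 - <<'E'
from p import *
s,c=snap('wrist');_,a=snap('scene');_,b=snap('side');pickle.dump((s,c,a,b),open('w9.pkl','wb'))
i=cv2.resize(a['image'][150:280,265:390],(385,400),interpolation=cv2.INTER_CUBIC)
j=cv2.resize(b['image'][125:225,230:380],(400,267),interpolation=cv2.INTER_CUBIC)
cv2.imwrite('pics/g6.png',np.hstack([i,cv2.copyMakeBorder(j,0,133,0,0,0)]))
E
```

```text
time_s: 18.83
position: [0.41, 0.314, 0.1416]
tcp_rot: [[-0.961, -0.277, 0.009], [-0.277, 0.961, 0.004], [-0.01, 0.001, -1.0]]
force: [-0.2, 0.8, -1.3]
opening: 0.574
grasp_force: 30.0
time_s: 19.58
position: [0.4066, 0.0635, 0.1363]
tcp_rot: [[-0.989, 0.145, -0.002], [0.145, 0.989, 0.001], [0.002, 0.0, -1.0]]
force: [0.0, 0.6, -0.3]
opening: 0.573
grasp_force: 30.0
```

View pics/g6.png

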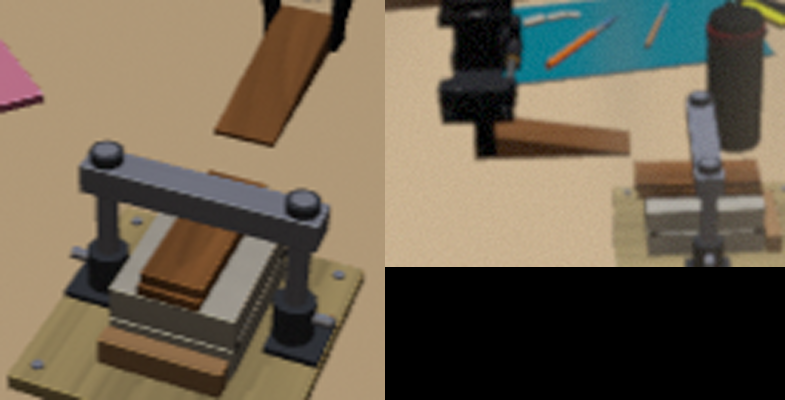

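The wedge is square and level, lined up with the stack: its tip is at about (245,138) in the left crop, just behind the bar. I'll lower it and slide it in partway.

```bash
python3 -m inch '[[0,0,-2,0,4],[0,0,-3,0,4],[0,0,-3,0,4],[2,-0.3,-3,0,4],[4,-0.6,-3,0,4],[6,-0.85,-3,0,4],[8,-1.15,-3,0,4],[10,-1.45,-3,0,4],[10,-1.45,-3,0,4],[10,-1.45,-3,0,4]]';python3 -m inch '[[0,0,-0.2,0,4],[0,0,-0.2,0,4]]';python3 -m inch '[[0,0,-0.15,0,4],[0,0,-0.15,0,4]]'
```

```text
time_s: 20.57
position: [0.5081, 0.0501, 0.1071]
tcp_rot: [[-0.99, 0.141, 0.001], [0.141, 0.99, -0.0], [-0.001, 0.0, -1.0]]
force: [-0.6, -0.6, -0.9]
opening: 0.575
grasp_force: 30.0
time_s: 20.73
position: [0.5052, 0.05, 0.1045]
tcp_rot: [[-0.99, 0.142, -0.003], [0.142, 0.99, 0.0], [0.003, -0.0, -1.0]]
force: [-0.5, 0.2, -1.3]
opening: 0.573
grasp_force: 30.0
time_s: 20.9
position: [0.5061, 0.0495, 0.1031]
tcp_rot: [[-0.99, 0.142, -0.001], [0.142, 0.99, 0.0], [0.001, -0.0, -1.0]]
force: [-0.1, -0.6, -2.1]
opening: 0.573
grasp_force: 30.0
```

```bash
python3 -m inch '[[0,0,-0.1,0,4],[0,0,-0.1,0,4]]';python3 -m inch '[[1.5,-0.2,-0.05,0,4],[3,-0.45,-0.05,0,4],[4,-0.6,-0.05,0,4],[4,-0.6,-0.05,0,4]]';python3 -m inch '[[1,-0.15,0,0,4],[1.5,-0.2,0,0,4],[1.5,-0.2,0,0,4]]'
```

```text
time_s: 21.07
position: [0.5069, 0.0492, 0.1022]
tcp_rot: [[-0.99, 0.143, -0.0], [0.143, 0.99, 0.0], [0.0, 0.0, -1.0]]
force: [-0.9, -0.1, -1.1]
opening: 0.567
grasp_force: 30.0
time_s: 21.4
position: [0.5507, 0.0424, 0.1023]
tcp_rot: [[-0.99, 0.143, 0.005], [0.143, 0.99, -0.001], [-0.005, 0.0, -1.0]]
force: [1.4, 0.6, -1.3]
opening: 0.569
grasp_force: 30.0
time_s: 21.65
position: [0.5624, 0.0411, 0.102]
tcp_rot: [[-0.99, 0.143, 0.001], [0.143, 0.99, -0.0], [-0.001, 0.0, -1.0]]
force: [-1.2, 0.1, 1.6]
opening: 0.571
grasp_force: 30.0
```

```bash
python3 -m inch '[[0.3,-0.04,0,0,4],[0.3,-0.04,0,0,4]]'|egrep 'pos|force';python3 -m inch '[[0.3,-0.04,0,0,4],[0.3,-0.04,0,0,4]]'|egrep 'pos|force';python3 -m inch '[[0.3,-0.04,0,0,4],[0.3,-0.04,0,0,4]]'|egrep 'pos|force'
```

```text
position: [0.5627, 0.0411, 0.102]
force: [-3.7, 0.4, 6.9]
grasp_force: 30.0
position: [0.5659, 0.0408, 0.102]
force: [-3.8, -0.7, 6.0]
grasp_force: 30.0
position: [0.5687, 0.0404, 0.102]
force: [-4.4, 1.3, 6.9]
grasp_force: 30.0
```

```bash
python3 -m inch '[[0.2,-0.03,0,0,4],[0.2,-0.03,0,0,4]]'|egrep 'pos|force';python3 -m inch '[[0.2,-0.03,0,0,4],[0.2,-0.03,0,0,4]]'|egrep 'pos|force'
```

```text
position: [0.5702, 0.0402, 0.102]
force: [-4.8, 0.6, 7.9]
grasp_force: 30.0
position: [0.5723, 0.0399, 0.102]
force: [-5.0, 1.9, 7.7]
grasp_force: 30.0
```

```bash
python3 -m inch '[[0.1,-0.015,0.06,0,4],[0.2,-0.03,0.06,0,4]]'|egrep 'pos|force';python3 -m inch '[[0.2,-0.03,0,0,4],[0.2,-0.03,0,0,4]]'|egrep 'pos|force';python3 -m inch '[[0.2,-0.03,0,0,4],[0.2,-0.03,0,0,4]]'|egrep 'pos|force'
python3 - <<'E'
from p import *
s,a=snap('scene');_,b=snap('side')
i=cv2.resize(a['image'][175:295,265:390],(417,400),interpolation=cv2.INTER_CUBIC)
j=cv2.resize(b['image'][155:237,308:398],(383,350),interpolation=cv2.INTER_CUBIC)
cv2.imwrite('pics/g7.png',np.hstack([i,cv2.copyMakeBorder(j,0,50,0,0,0)]))
E
```

```text
position: [0.5749, 0.0395, 0.1021]
force: [-4.1, 1.2, 3.8]
grasp_force: 30.0
position: [0.5753, 0.0394, 0.1021]
force: [-8.4, 1.0, 7.4]
grasp_force: 30.0
position: [0.5754, 0.0395, 0.102]
force: [-11.4, 1.5, 11.3]
grasp_force: 30.0
```

View pics/g7.png

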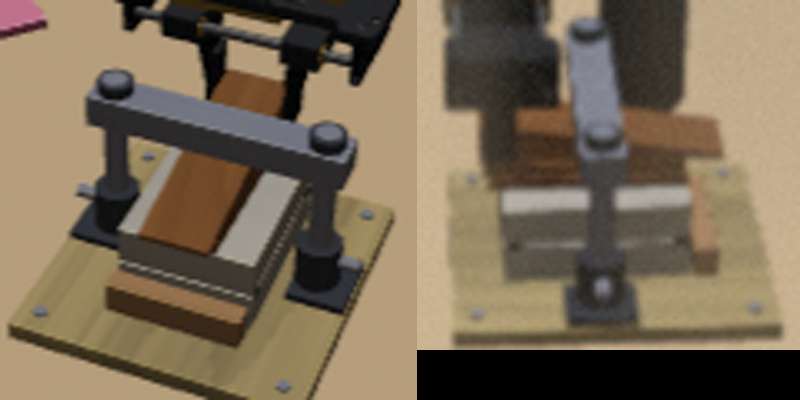

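It has jammed: the TCP stops at x ≈ 0.5754 while the push grows, and the wedge is flat with its tip well beyond the bar (left crop, about (180,245)). I'll push a bit harder.

```bash
python3 -m inch '[[0.2,-0.03,0.05,0,4],[0.2,-0.03,0.05,0,4]]'|egrep 'pos|force';python3 -m inch '[[0.2,-0.03,0.05,0,4],[0.2,-0.03,0.05,0,4]]'|egrep 'pos|force';python3 -m inch '[[0.2,-0.03,0,0,4],[0.2,-0.03,0,0,4]]'|egrep 'pos|force'
```

```text
position: [0.5756, 0.0394, 0.102]
force: [-14.8, 1.6, 9.6]
grasp_force: 30.0
position: [0.5758, 0.0394, 0.102]
force: [-16.3, 2.2, 9.3]
grasp_force: 30.0
position: [0.5758, 0.0394, 0.102]
force: [-19.6, 1.0, 12.8]
grasp_force: 30.0
```

```bash
python3 -m inch '[[0.2,-0.03,0.05,0,4],[0.2,-0.03,0.05,0,4]]'|egrep 'pos|force';python3 -m inch '[[0.25,-0.03,0.05,0,4],[0.25,-0.03,0.05,0,4]]'|egrep 'pos|force';python3 -m inch '[[0,0,0,0,4],[0,0,0,0,4],[0,0,0,0,4],[0,0,0,0,4],[0,0,0,0,4],[0,0,0,0,4],[0,0,0,0,4],[0,0,0,0,4],[0,0,0,0,4],[0,0,0,0,4]]'|egrep 'pos|force|open'
python3 - <<'E'
from p import *
s,a=snap('scene')
i=cv2.resize(a['image'][175:295,265:390],(417,400),interpolation=cv2.INTER_CUBIC);cv2.imwrite('pics/g8.png',i)
# pixel shift of mould/clamp region vs the start
_,D=pickle.load(open('d0.pkl','rb'));g=lambda m:cv2.cvtColor(m,cv2.COLOR_BGR2GRAY).astype(np.float32)[245:275,290:350]
print(cv2.phaseCorrelate(g(D['scene']['image']),g(a['image'])))
print('tip', onz(a,265+180*.3,175+245*.3,.096))
E
```

```text
position: [0.576, 0.0394, 0.1019]
force: [-20.2, 1.7, 12.5]
grasp_force: 30.0
position: [0.5763, 0.0394, 0.1019]
force: [-23.7, 2.7, 12.5]
grasp_force: 30.0
position: [0.5763, 0.0394, 0.1019]
force: [-24.6, 2.7, 12.0]
opening: 0.574
grasp_force: 30.0
((-0.0729618848617335, -0.0004206962473851661), 0.8658695989184909)
tip [0.72796046 0.02412539 0.096     ]
```

```bash
python3 -c "
from rig import bot
print(bot.hand_in())"
```

```text
the job is handed in; nothing more can be done
None
```

I handed the job in with two boards stacked under the bar and the wedge jammed under it, still gripped and pushed at about 25 N. The tip is roughly 85 mm past the bar's middle, the mould showed no measurable shift in the images, and the other two boards were left on the mat. No verdict came back.

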